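Clear the wood offcuts into the scrap bin

ROBOT

A 6-joint arm with a two-finger parallel gripper is mounted at the origin on a cart in front of the work surface, level with it; the furniture and walls round the work are solid. World frame = base frame: x ahead of the robot, y to its left, z up, the work surface at z = 0. Lengths are in m, angles in degrees, forces in N, time in s.
With the tool pointing down it reaches from about 0.3 to 1 m from the base axis. Payload 5.1 kg.
Tool frame: the origin (TCP) lies midway between the tips of the shut fingers; the grasp point (between the pads) lies 19 mm behind it; z points along the fingers, y is the line along which they close (so a half turn about z gives the same grasp; the last joint's range is limited). The gripper opens to 95 mm and grips with 3 to 60 N. Pads are 20 mm wide; open, the fingers measure 119 mm over their backs; the gripper's body (75 mm by 180 mm) begins 59 mm behind the grasp point.
Start: joints at [-72.685, 7.093, 94.555, -0, 78.352, -4.733], TCP at [0.244, -0.602, 0.215] pointing down, gripper open.
Joint ranges: [-149.61, 149.61], [-58.7, 133.49], [1.44, 155.28], [-77.14, 257.14], [18.33, 153.61], [-166.67, 166.67]. Speed limits (degrees/s): [147.25, 147.25, 180, 180, 180, 180].

INTERFACE

Orientations are given as [roll, pitch, yaw] about the fixed x, y, z axes, in that order (R = Rz(yaw) Ry(pitch) Rx(roll)).
In Python, from bench import ctrl, optics gives the robot as it stands. The module is installed in compiled form; this text tells all that it offers.
- The arm moves only by the tool carry_out, never from a script. Its argument "targets" is a list of rows, each an object of numbers: "wx", "wy", "wz": the turn, a rotation vector about the tool's x, y, z in degrees; "dx", "dy", "dz": the shift along the tool's x, y, z in m; "gripper": the finger opening in m, from 0 to 0.0951. A call has 1 to 8 rows; each row is the pose to reach, as a shift and turn from the pose commanded when the call began, along the tool's axes at that moment; what a row does not reach only later rows make up. A row lasts 1/12 s, in which the tool goes at most 41.7 mm and 7.16 degrees, less where a joint would pass 70% of its speed; a pose out of reach is approached as far as the arm can. A call with a gripper value outside its range is refused whole. The fingers move at their own pace and stop on an object; "newtons" is the grip in N (left out, the last holds). Time passes only in rows, so rows that repeat a pose let the fingers close. It gives the time, the measured TCP pose, the force, the opening and the grip force at its end, in the units of the state.
- ctrl.read_state(): the state, without advancing time (a new reading comes with each control period).
- optics.grab_frame(name): name is "scene" or "top" or "wrist"; returns a dict with "image" (480x640x3 uint8, red, green, blue), "fx", "fy", "cx", "cy" (pixels), "world_from_camera" (4x4, takes a point from camera to world coordinates); the wrist camera has in their place "T_tool_cam" (4x4, takes a point from camera to tool coordinates, whose origin is the TCP and whose axes are the flange's). Camera axes: x right, y up, looking along -z (the intrinsics and any distortion apply to the point x, -y, -z); pixel columns grow to the right and rows downward; lengths in m; the calibration is good to about 2 mm. A picture is of the moment at which its call begins: read the wrist's pose just before it. There is no depth.
- ctrl.close_job(): hands the job in; it is judged then, once.
The state is a dict: "time": time; "qpos": joint angles; "qvel": joint speeds; "tau": joint torques, N m; "tcp_pos": TCP position; "orientation": TCP orientation; "force": force on the tool from outside, world axes, zero at the start; "moment": the same for the moment, N m; "width": finger opening in m; "gripper_force": force on a finger pad.
Only numpy, scipy, OpenCV 4.12 (cv2) and the standard library are available. Lean on these libraries where they do the work, as an engineer would, in place of code of your own. Each camera call takes 0.05 s, during which the arm holds its last target. There are 200 camera calls.

TASK

Clear up after sawing: put both pale wood offcuts from the bench into the open blue scrap bin. The orange block and the grey steel block are good parts: leave them where they lie, and leave the bin standing where it is.

Things in the scene. Friction and masses are not known exactly. Their poses are not given: they have to be found in the camera images.
- mitred_center (a point): Centre, half-way up (11 mm above its underside), of the mitred wood offcut: a loose pale sawn batten end lying flat, 24 mm wide (its x), 22 mm high, about 38 g. It has one slanting end: it runs from y = -25.5 mm to y = +12.5 mm at full width and then tapers to a point at x = +12, y = +36.5 mm. At this point it can be gripped across its x (24 mm wide). z up.
- notched_center (a point): Centre, half-way up (10 mm above its underside), of the notched wood offcut: a loose pale wood piece lying flat, 30 mm wide (its x), 48 mm long (its y), 20 mm high, about 35 g. From y = -20 to +10 mm it is 30 mm wide (x = -15 to +15); from y = +10 to +28 mm only a tongue from x = -15 to +1 mm is left. At this point it can be gripped across its x (30 mm wide). z up.
- scrap_bin: Open blue plastic scrap bin with a white label plate, standing loose on the bench, 0.8 kg. Square, 160 x 160 mm outside (176 mm over the rim lip), 152 x 152 mm inside, walls and floor 4 mm, rim 70 mm high. Origin: centre of its underside; x and y parallel to its sides, z up.
- block_orange: Orange fixture block, a good part that stays: 30 (x) x 40 (y) x 22 mm, loose. Origin: centre of its underside.
- block_steel: Grey ground steel block, a good part that stays: 20 (x) x 45 (y) x 20 mm, loose. Origin: centre of its underside.
Not all that is in view belongs to the job. Leave any black look-alike of the part that bears notched_center alone.

How it is judged (in metres and radians):
At the end, for the whole second after the job is handed in: Both wood offcuts lie inside the bin: centres within its inner walls (76 mm of its middle along each side) and at most 60 mm above its underside. The bin is upright (10 degrees) and within 40 mm of its start; the orange and steel blocks are within 20 mm of theirs (x of mitred_center in the frame of scrap_bin between -0.076 and 0.076 m and y of mitred_center in the frame of scrap_bin between -0.076 and 0.076 m and z of mitred_center in the frame of scrap_bin between 0 and 0.06 m and x of notched_center in the frame of scrap_bin between -0.076 and 0.076 m and y of notched_center in the frame of scrap_bin between -0.076 and 0.076 m and z of notched_center in the frame of scrap_bin between 0 and 0.06 m and angle between scrap_bin's own z axis and vertical below 0.17 rad and distance of scrap_bin from where it was at the start of the episode below 0.04 m and distance of each of block_orange, block_steel from where it was at the start of the episode below 0.02 m); the robot touches nothing.
It fails at once if a good block is moved 20 mm or more (distance of any of block_orange, block_steel from where it was at the start of the episode above 0.02 m).
It fails at once if the bin is shoved 40 mm or more, or tipped (distance of scrap_bin from where it was at the start of the episode above 0.04 m or angle between scrap_bin's own z axis and vertical above 0.35 rad).
It also fails if it takes over 48 s, if anything falls off the work surface, if the arm or the gripper's body presses on something with over 40 N, if the wrist force passes 120 N, or if a joint passes its speed limit or range.

## Working session

There is one attempt and no reset: what is moved stays moved. The work goes in short steps, Python scripts to look and compute and a tool call to move; the robot and the scene stay as the last step left them, time stands still between calls to the robot, and variables do not carry over. Pictures are saved under pics/ and viewed, at most 10 in all, crops included, and the job is handed in when it is done.

Besides the shell and the picture viewer there is one more tool, called after "Emit:" as name([rows], argument=value, ...), one row to a line, values as JSON. carry_out: Moves the arm, as the interface text tells. Its arguments: {"type":"object","properties":{"targets":{"type":"array","items":{"type":"object","properties":{"wx":{"type":"number"},"wy":{"type":"number"},"wz":{"type":"number"},"dx":{"type":"number"},"dy":{"type":"number"},"dz":{"type":"number"},"gripper":{"type":"number"}}}},"newtons":{"type":"number"}},"required":["targets"]}

```bash
mkdir -p pics
python3 - <<'E'
from bench import ctrl, optics
import cv2,pickle
s=ctrl.read_state();print(s)
for n in("top","scene"):
    f=optics.grab_frame(n);pickle.dump(f,open(n+".pkl","wb"))
    cv2.imwrite(f"pics/{n}0.png",f["image"][:,:,::-1]);print({k:v for k,v in f.items() if k!="image"})
E
```

```text
{'time': 0.0, 'qpos': array([-7.26844116e+01,  7.13172948e+00,  9.46331582e+01, -3.07626427e-04,
        7.83499183e+01, -4.73282550e+00]), 'qvel': array([-0.01122699, -0.00819001,  0.02785938,  0.02066417, -0.1306263 ,
       -0.0399102 ]), 'tau': array([ 2.11009654e-03, -4.17597449e+01, -3.59931099e+01,  7.76518439e-02,
        4.93345759e-02, -1.69122632e-04]), 'tcp_pos': array([ 0.24378529, -0.60187366,  0.21341651]), 'orientation': array([-1.79885561e+02, -9.17243422e-03,  2.20484672e+01]), 'force': array([-0.14386036, -0.41406465, -0.69729426]), 'moment': array([ 3.80723414e-03, -4.40273306e-05, -3.21965934e-02]), 'gripper_force': 0.0, 'width': 0.09487652421167267}
{'fx': 535.5829001410328, 'fy': 535.5829001410328, 'cx': 323.5436221004303, 'cy': 240.72165015869365, 'world_from_camera': array([[ 0.02631103,  0.99810955, -0.05554328,  0.50091036],
       [-0.99933242,  0.02485314, -0.0267774 ,  0.00303026],
       [-0.02534636,  0.05621074,  0.99809715,  1.02364068],
       [ 0.        ,  0.        ,  0.        ,  1.        ]])}
{'fx': 589.9645055857735, 'fy': 589.9645055857735, 'cx': 320.37595859421504, 'cy': 234.33095227473072, 'world_from_camera': array([[-0.73887656,  0.27033919, -0.61723427, -0.14153474],
       [-0.67383728, -0.29346703,  0.6781006 ,  0.74508594],
       [ 0.00217926,  0.9169481 ,  0.39900054,  0.48604949],
       [ 0.        ,  0.        ,  0.        ,  1.        ]])}
```

View pics/top0.png

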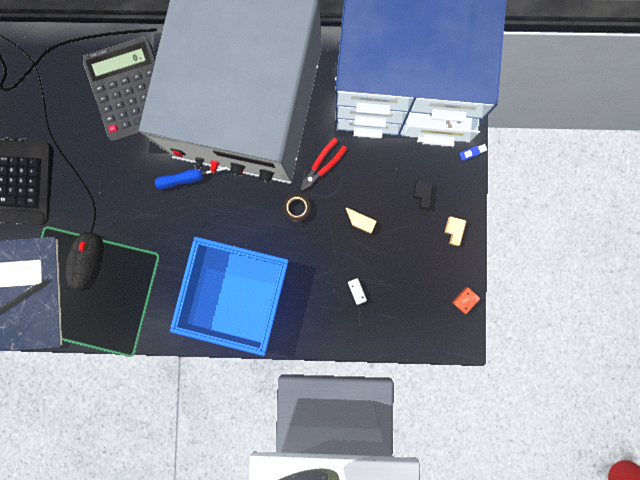

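View pics/scene0.png

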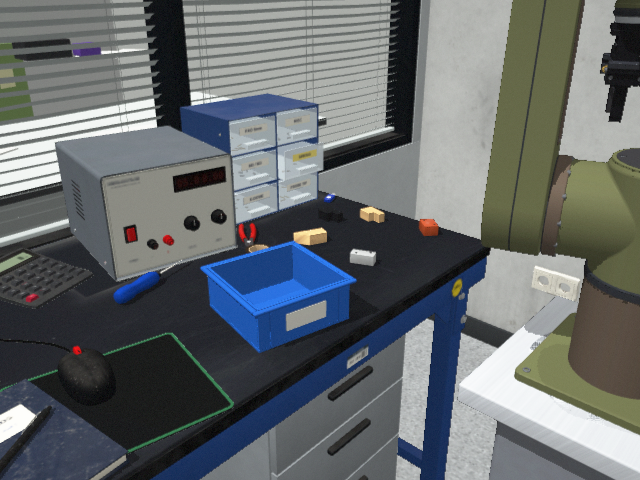

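The top view shows the mitred offcut near (361,221) and the notched one near (455,231). The bin is near (230,296), the steel block near (357,291) and the orange block near (466,300). There are two notched candidates: the black one at (424,193) is the look-alike, and the pale one at (455,231) matches the description. I'll confirm that in an enlarged crop.

Run:
```python
import cv2,pickle
f=pickle.load(open("top.pkl","rb"))
c=f["image"][175:265,335:475,::-1]
cv2.imwrite("pics/crop.png",cv2.resize(c,None,fx=5.7,fy=5.7,interpolation=cv2.INTER_CUBIC))
```

```text
(no output)
```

View pics/crop.png

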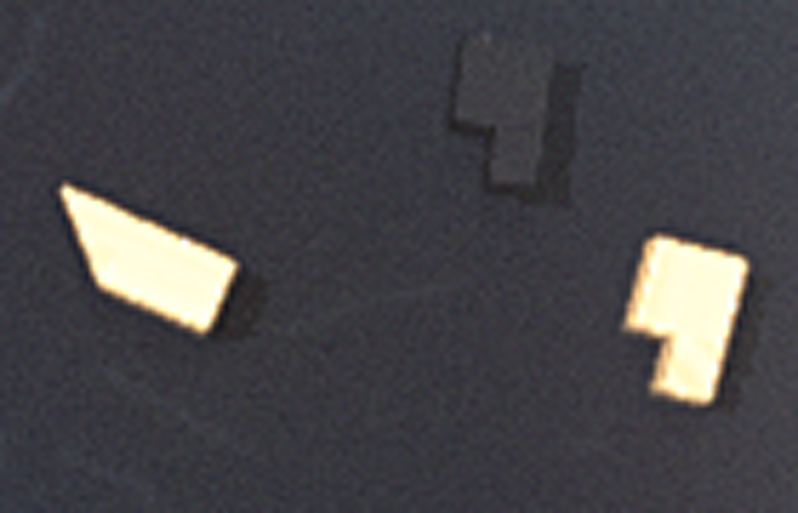

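The crop confirms it. The pale notched piece has corners (650,237), (748,262), (712,405), (652,390) with its tongue downwards. The mitred tip is at (63,187). The black twin at (505,110) stays. Next I'll compute the poses.

```bash
cat > h.py <<'E'
import numpy as np,pickle
from scipy.spatial.transform import Rotation as R
def proj(f,uv,z,W=None):
    W=f["world_from_camera"] if W is None else W
    uv=np.atleast_2d(uv).astype(float)
    d=np.c_[(uv[:,0]-f["cx"])/f["fx"],-(uv[:,1]-f["cy"])/f["fy"],-np.ones(len(uv))]@W[:3,:3].T
    return (W[:3,3]+d*((z-W[2,3])/d[:,2])[:,None])[:,:2]
def fit(o,w):
    o=np.array(o,float);oc=o-o.mean(0);wc=w-w.mean(0)
    a=np.arctan2((oc[:,0]*wc[:,1]-oc[:,1]*wc[:,0]).sum(),(oc*wc).sum())
    M=np.array([[np.cos(a),-np.sin(a)],[np.sin(a),np.cos(a)]])
    t=w.mean(0)-M@o.mean(0)
    return t.round(4),np.degrees(a).round(1),((o@M.T+t-w)*1e3).round(1).tolist()
MIT=np.array([[12,36.5],[12,-25.5],[-12,-25.5],[-12,12.5]])/1e3
NOT=np.array([[15,-20],[-15,-20],[-15,28],[1,28],[1,10],[15,10]])/1e3
BIN=np.array([[88,88],[88,-88],[-88,-88],[-88,88]])/1e3
E
python3 - <<'E'
from h import *
f=pickle.load(open("top.pkl","rb"))
c=lambda p:np.array(p)/5.7+[335,175]-.4
print(fit(MIT,proj(f,c([(63,187),(238,264),(207,333),(97,287)]),.022)))
print(fit(NOT,proj(f,c([(658,240),(748,262),(712,405),(656,390),(667,340),(638,330)]),.02)))
print(fit(BIN,proj(f,[(197,238),(288,260),(264,354),(171,333)],.07)))
print(proj(f,[(357,291),(466,300),(424,193)],.02))
E
```

```text
(array([ 0.5946, -0.0391]), np.float64(-22.7), [[-0.7, -0.1], [-0.5, 0.8], [0.4, 0.3], [0.7, -1.0]])
(array([ 0.5847, -0.2148]), np.float64(75.7), [[0.1, 0.3], [-0.8, 0.7], [-0.0, 1.4], [-0.5, -1.4], [0.4, -2.5], [0.8, 1.6]])
(array([0.4512, 0.1928]), np.float64(-12.2), [[2.6, 4.4], [0.7, -2.8], [-4.2, -3.2], [1.0, 1.7]])
[[ 0.46444658 -0.03490122]
 [ 0.45333285 -0.23697505]
 [ 0.65119064 -0.15633789]]
```

Emit:
carry_out([
  {"dx": 0.464,"dy": -0.228,"dz": 0.03,"wz": 36.3,"gripper": 0.06},
  {"dx": 0.464,"dy": -0.228,"dz": 0.03,"wz": 36.3,"gripper": 0.06},
  {"dx": 0.464,"dy": -0.228,"dz": 0.03,"wz": 36.3,"gripper": 0.06},
  {"dx": 0.464,"dy": -0.228,"dz": 0.03,"wz": 36.3,"gripper": 0.06},
  {"dx": 0.464,"dy": -0.228,"dz": 0.03,"wz": 36.3,"gripper": 0.06},
  {"dx": 0.464,"dy": -0.228,"dz": 0.03,"wz": 36.3,"gripper": 0.06},
  {"dx": 0.464,"dy": -0.228,"dz": 0.03,"wz": 36.3,"gripper": 0.06},
  {"dx": 0.464,"dy": -0.228,"dz": 0.03,"wz": 36.3,"gripper": 0.06},
])

```text
invalid input at $.targets[0]: expected keys wx, wy, wz, dx, dy, dz, gripper
```

Emit:
carry_out([
  {"dx": 0.464,"dy": -0.228,"dz": 0.03,"wx": 0,"wy": 0,"wz": 36.3,"gripper": 0.06},
  {"dx": 0.464,"dy": -0.228,"dz": 0.03,"wx": 0,"wy": 0,"wz": 36.3,"gripper": 0.06},
  {"dx": 0.464,"dy": -0.228,"dz": 0.03,"wx": 0,"wy": 0,"wz": 36.3,"gripper": 0.06},
  {"dx": 0.464,"dy": -0.228,"dz": 0.03,"wx": 0,"wy": 0,"wz": 36.3,"gripper": 0.06},
  {"dx": 0.464,"dy": -0.228,"dz": 0.03,"wx": 0,"wy": 0,"wz": 36.3,"gripper": 0.06},
  {"dx": 0.464,"dy": -0.228,"dz": 0.03,"wx": 0,"wy": 0,"wz": 36.3,"gripper": 0.06},
  {"dx": 0.464,"dy": -0.228,"dz": 0.03,"wx": 0,"wy": 0,"wz": 36.3,"gripper": 0.06},
  {"dx": 0.464,"dy": -0.228,"dz": 0.03,"wx": 0,"wy": 0,"wz": 36.3,"gripper": 0.06},
])

```text
time: 0.77
tcp_pos: [0.4631, -0.3564, 0.1951]
orientation: [-180.0, 0.0, -14.3]
force: [1.0, -0.8, 0.2]
width: 0.0607
gripper_force: 0.0
```

Emit:
carry_out([
  {"dx": 0.087,"dy": -0.167,"dz": 0.045,"wx": 0,"wy": 0,"wz": 0,"gripper": 0.06},
  {"dx": 0.087,"dy": -0.167,"dz": 0.045,"wx": 0,"wy": 0,"wz": 0,"gripper": 0.06},
  {"dx": 0.087,"dy": -0.167,"dz": 0.045,"wx": 0,"wy": 0,"wz": 0,"gripper": 0.06},
  {"dx": 0.087,"dy": -0.167,"dz": 0.045,"wx": 0,"wy": 0,"wz": 0,"gripper": 0.06},
  {"dx": 0.087,"dy": -0.167,"dz": 0.045,"wx": 0,"wy": 0,"wz": 0,"gripper": 0.06},
  {"dx": 0.087,"dy": -0.167,"dz": 0.045,"wx": 0,"wy": 0,"wz": 0,"gripper": 0.06},
  {"dx": 0.087,"dy": -0.167,"dz": 0.045,"wx": 0,"wy": 0,"wz": 0,"gripper": 0.06},
])

```text
time: 1.35
tcp_pos: [0.5877, -0.2164, 0.1493]
orientation: [-180.0, 0.1, -14.1]
force: [0.8, -1.1, 1.0]
width: 0.0598
gripper_force: 0.0
```

Run:
```python
from bench import ctrl, optics
import cv2,pickle
s=ctrl.read_state();f=optics.grab_frame("wrist");f["s"]=s;pickle.dump(f,open("w1.pkl","wb"))
cv2.imwrite("pics/w1.png",f["image"][:,:,::-1]);print({k:v for k,v in f.items() if k not in("image","s")},s["tcp_pos"],s["orientation"],s["width"],s["time"])
```

```text
{'fx': 429.1241154593244, 'fy': 429.1241154593244, 'cx': 321.86655830830426, 'cy': 243.3942366089619, 'T_tool_cam': array([[ 9.97448251e-04,  9.59296247e-01,  2.82399921e-01,
         8.01781669e-02],
       [ 9.99999500e-01, -9.38215541e-04, -3.44975683e-04,
         1.72748374e-04],
       [-6.59818841e-05,  2.82400124e-01, -9.59296704e-01,
        -1.69291009e-01],
       [ 0.00000000e+00,  0.00000000e+00,  0.00000000e+00,
         1.00000000e+00]])} [ 0.58771376 -0.21637225  0.14933078] [-1.79995202e+02  1.40122507e-01 -1.40903693e+01] 0.0598089084817621 1.35
```

View pics/w1.png

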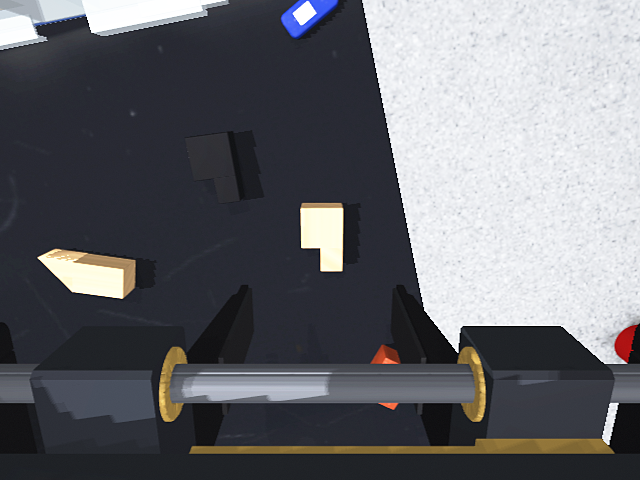

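The wrist view shows the notched piece aligned with the jaws. Its top-face corners are (301,208), (343,208), (343,271), (320,271), (320,248) and (301,248).

```bash
cat >> h.py <<'E'
def wristW(f):
    s=f["s"];T=np.eye(4);T[:3,:3]=R.from_euler("xyz",s["orientation"],degrees=True).as_matrix();T[:3,3]=s["tcp_pos"]
    return T@f["T_tool_cam"]
def delta(s,xyz):
    return R.from_euler("xyz",s["orientation"],degrees=True).as_matrix().T@(np.array(xyz)-s["tcp_pos"])
E
python3 - <<'E'
from h import *
f=pickle.load(open("w1.pkl","rb"))
W=wristW(f)
r=fit(NOT,proj(f,[(301,208),(343,208),(343,271),(320,271),(320,248),(301,248)],.02,W));print(r)
a=np.radians(r[1]);t=r[0]-.004*np.array([-np.sin(a),np.cos(a)])
print(t,delta(f["s"],[*t,.004]))
E
```

```text
(array([ 0.5861, -0.2162]), np.float64(76.0), [[0.4, 0.2], [0.3, -0.1], [-0.1, 0.7], [-0.3, -0.3], [-0.1, -0.3], [-0.1, -0.2]])
[ 0.58998118 -0.21716769] [0.00274827 0.00023167 0.14532448]
```

Emit:
carry_out([
  {"dx": 0.003,"dy": 0,"dz": 0.04,"wx": 0,"wy": 0,"wz": 0,"gripper": 0.06},
  {"dx": 0.003,"dy": 0,"dz": 0.08,"wx": 0,"wy": 0,"wz": 0,"gripper": 0.06},
  {"dx": 0.003,"dy": 0,"dz": 0.11,"wx": 0,"wy": 0,"wz": 0,"gripper": 0.06},
  {"dx": 0.003,"dy": 0,"dz": 0.13,"wx": 0,"wy": 0,"wz": 0,"gripper": 0.06},
  {"dx": 0.003,"dy": 0,"dz": 0.14,"wx": 0,"wy": 0,"wz": 0,"gripper": 0.06},
  {"dx": 0.003,"dy": 0,"dz": 0.144,"wx": 0,"wy": 0,"wz": 0,"gripper": 0.06},
  {"dx": 0.003,"dy": 0,"dz": 0.144,"wx": 0,"wy": 0,"wz": 0,"gripper": 0.06},
])

```text
time: 1.98
tcp_pos: [0.5903, -0.2195, 0.0067]
orientation: [180.0, 0.0, -14.3]
force: [-0.2, -0.0, 0.8]
width: 0.0596
gripper_force: 0.0
```

Emit:
carry_out([
  {"dx": 0,"dy": 0,"dz": 0,"wx": 0,"wy": 0,"wz": 0,"gripper": 0.015},
  {"dx": 0,"dy": 0,"dz": 0,"wx": 0,"wy": 0,"wz": 0,"gripper": 0.015},
  {"dx": 0,"dy": 0,"dz": 0,"wx": 0,"wy": 0,"wz": 0,"gripper": 0.015},
  {"dx": 0,"dy": 0,"dz": 0,"wx": 0,"wy": 0,"wz": 0,"gripper": 0.015},
  {"dx": 0,"dy": 0,"dz": 0,"wx": 0,"wy": 0,"wz": 0,"gripper": 0.015},
  {"dx": 0,"dy": 0,"dz": 0,"wx": 0,"wy": 0,"wz": 0,"gripper": 0.015},
  {"dx": 0,"dy": 0,"dz": 0,"wx": 0,"wy": 0,"wz": 0,"gripper": 0.015},
], newtons=20)

```text
time: 2.57
tcp_pos: [0.5912, -0.2187, 0.0075]
orientation: [180.0, -0.1, -14.2]
force: [-0.4, 1.2, 3.5]
width: 0.03
gripper_force: 20.0
```

Emit:
carry_out([
  {"dx": 0,"dy": 0,"dz": -0.02,"wx": 0,"wy": 0,"wz": 0,"gripper": 0.015},
  {"dx": 0,"dy": 0,"dz": -0.06,"wx": 0,"wy": 0,"wz": 0,"gripper": 0.015},
  {"dx": 0,"dy": 0,"dz": -0.1,"wx": 0,"wy": 0,"wz": 0,"gripper": 0.015},
  {"dx": -0.018,"dy": -0.032,"dz": -0.12,"wx": 0,"wy": 0,"wz": 0,"gripper": 0.015},
  {"dx": -0.036,"dy": -0.064,"dz": -0.13,"wx": 0,"wy": 0,"wz": 0,"gripper": 0.015},
  {"dx": -0.055,"dy": -0.096,"dz": -0.13,"wx": 0,"wy": 0,"wz": 0,"gripper": 0.015},
  {"dx": -0.073,"dy": -0.128,"dz": -0.13,"wx": 0,"wy": 0,"wz": 0,"gripper": 0.015},
  {"dx": -0.091,"dy": -0.16,"dz": -0.13,"wx": 0,"wy": 0,"wz": 0,"gripper": 0.015},
])

```text
time: 3.23
tcp_pos: [0.5411, -0.0397, 0.1369]
orientation: [-180.0, -0.0, -14.3]
force: [0.1, 0.4, -0.8]
width: 0.0298
gripper_force: 20.0
```

Emit:
carry_out([
  {"dx": -0.018,"dy": -0.032,"dz": 0,"wx": 0,"wy": 0,"wz": 0,"gripper": 0.015},
  {"dx": -0.036,"dy": -0.064,"dz": 0,"wx": 0,"wy": 0,"wz": 0,"gripper": 0.015},
  {"dx": -0.055,"dy": -0.096,"dz": 0,"wx": 0,"wy": 0,"wz": 0,"gripper": 0.015},
  {"dx": -0.073,"dy": -0.128,"dz": 0,"wx": 0,"wy": 0,"wz": 0,"gripper": 0.015},
  {"dx": -0.091,"dy": -0.16,"dz": 0,"wx": 0,"wy": 0,"wz": 0,"gripper": 0.015},
  {"dx": -0.11,"dy": -0.19,"dz": 0,"wx": 0,"wy": 0,"wz": 0,"gripper": 0.015},
  {"dx": -0.117,"dy": -0.206,"dz": 0,"wx": 0,"wy": 0,"wz": 0,"gripper": 0.015},
  {"dx": -0.117,"dy": -0.206,"dz": 0,"wx": 0,"wy": 0,"wz": 0,"gripper": 0.015},
])

```text
time: 3.9
tcp_pos: [0.4779, 0.1902, 0.1364]
orientation: [-180.0, 0.0, -14.0]
force: [0.4, -0.1, -0.0]
width: 0.0298
gripper_force: 20.0
```

Emit:
carry_out([
  {"dx": 0,"dy": 0,"dz": 0.03,"wx": 0,"wy": 0,"wz": 0,"gripper": 0.015},
  {"dx": 0,"dy": 0,"dz": 0.06,"wx": 0,"wy": 0,"wz": 0,"gripper": 0.015},
  {"dx": 0,"dy": 0,"dz": 0.09,"wx": 0,"wy": 0,"wz": 0,"gripper": 0.015},
  {"dx": 0,"dy": 0,"dz": 0.108,"wx": 0,"wy": 0,"wz": 0,"gripper": 0.015},
  {"dx": 0,"dy": 0,"dz": 0.108,"wx": 0,"wy": 0,"wz": 0,"gripper": 0.015},
  {"dx": 0,"dy": 0,"dz": 0.108,"wx": 0,"wy": 0,"wz": 0,"gripper": 0.05},
  {"dx": 0,"dy": 0,"dz": 0.108,"wx": 0,"wy": 0,"wz": 0,"gripper": 0.05},
  {"dx": 0,"dy": 0,"dz": 0.108,"wx": 0,"wy": 0,"wz": 0,"gripper": 0.05},
])

```text
time: 4.57
tcp_pos: [0.481, 0.1875, 0.0309]
orientation: [-179.9, -0.2, -14.3]
force: [0.3, 0.2, 0.3]
width: 0.0446
gripper_force: 0.0
```

Emit:
carry_out([
  {"dx": 0,"dy": 0,"dz": 0,"wx": 0,"wy": 0,"wz": 0,"gripper": 0.05},
  {"dx": 0,"dy": 0,"dz": -0.03,"wx": 0,"wy": 0,"wz": 0,"gripper": 0.05},
  {"dx": 0,"dy": 0,"dz": -0.07,"wx": 0,"wy": 0,"wz": 0,"gripper": 0.05},
  {"dx": 0,"dy": 0,"dz": -0.11,"wx": 0,"wy": 0,"wz": 0,"gripper": 0.05},
  {"dx": 0,"dy": 0,"dz": -0.12,"wx": 0,"wy": 0,"wz": 0,"gripper": 0.05},
])

```text
time: 4.98
tcp_pos: [0.4835, 0.1886, 0.1577]
orientation: [-179.6, -0.7, -14.2]
force: [1.5, 0.4, 0.3]
width: 0.0499
gripper_force: 0.0
```

Emit:
carry_out([
  {"dx": 0.02,"dy": 0.024,"dz": 0,"wx": 0,"wy": 0,"wz": -7,"gripper": 0.055},
  {"dx": 0.04,"dy": 0.049,"dz": 0,"wx": 0,"wy": 0,"wz": -14,"gripper": 0.055},
  {"dx": 0.06,"dy": 0.073,"dz": 0,"wx": 0,"wy": 0,"wz": -21,"gripper": 0.055},
  {"dx": 0.08,"dy": 0.097,"dz": 0,"wx": 0,"wy": 0,"wz": -28,"gripper": 0.055},
  {"dx": 0.1,"dy": 0.12,"dz": 0,"wx": 0,"wy": 0,"wz": -35,"gripper": 0.055},
  {"dx": 0.12,"dy": 0.145,"dz": 0,"wx": 0,"wy": 0,"wz": -42,"gripper": 0.055},
  {"dx": 0.14,"dy": 0.17,"dz": 0,"wx": 0,"wy": 0,"wz": -49,"gripper": 0.055},
  {"dx": 0.163,"dy": 0.196,"dz": 0,"wx": 0,"wy": 0,"wz": -56,"gripper": 0.055},
])

```text
time: 5.65
tcp_pos: [0.5896, -0.0441, 0.1498]
orientation: [179.9, -0.1, 42.1]
force: [1.0, -0.7, -0.2]
width: 0.0552
gripper_force: 0.0
```

Emit:
carry_out([
  {"dx": 0,"dy": 0,"dz": 0,"wx": 0,"wy": 0,"wz": -7,"gripper": 0.055},
  {"dx": 0,"dy": 0,"dz": 0,"wx": 0,"wy": 0,"wz": -14,"gripper": 0.055},
  {"dx": 0,"dy": 0,"dz": 0,"wx": 0,"wy": 0,"wz": -21,"gripper": 0.055},
  {"dx": 0,"dy": 0,"dz": 0,"wx": 0,"wy": 0,"wz": -25.5,"gripper": 0.055},
  {"dx": 0,"dy": 0,"dz": 0,"wx": 0,"wy": 0,"wz": -25.5,"gripper": 0.055},
  {"dx": 0,"dy": 0,"dz": 0,"wx": 0,"wy": 0,"wz": -25.5,"gripper": 0.055},
])

```text
time: 6.15
tcp_pos: [0.5892, -0.0428, 0.1494]
orientation: [179.9, -0.0, 67.1]
force: [0.0, 0.2, 0.3]
width: 0.0547
gripper_force: 0.0
```

Run:
```python
from bench import ctrl, optics
import cv2,pickle
s=ctrl.read_state();f=optics.grab_frame("wrist");f["s"]=s;pickle.dump(f,open("w2.pkl","wb"))
cv2.imwrite("pics/w2.png",f["image"][:,:,::-1]);print(s["tcp_pos"],s["orientation"],s["width"],s["time"])
```

```text
[ 0.58923179 -0.04280327  0.1494182 ] [ 1.79926005e+02 -1.63228985e-02  6.71241588e+01] 0.05471424979919239 6.15
```

View pics/w2.png

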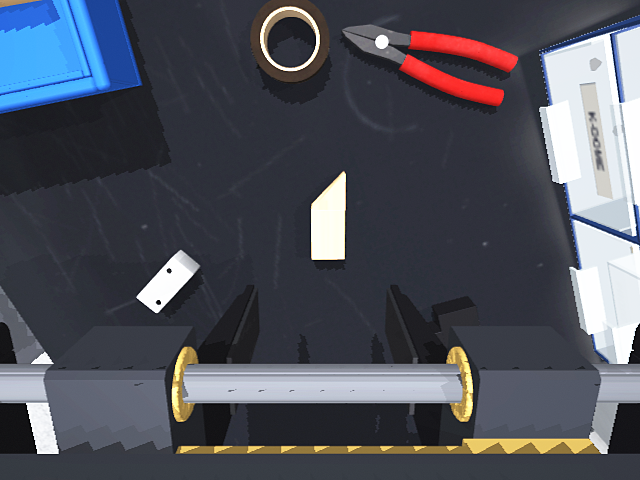

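The wrist view shows the mitred piece square to the jaws, with corners tip (345,171), (345,260), (311,260) and (311,204). The steel block at (168,282) is clear of the fingers.

Run:
```python
from h import *
f=pickle.load(open("w2.pkl","rb"))
r=fit(MIT,proj(f,[(345,171),(345,260),(311,260),(311,204)],.022,wristW(f)));print(r)
a=np.radians(r[1]);t=r[0]-.003*np.array([-np.sin(a),np.cos(a)])
print(t,delta(f["s"],[*t,.004]))
```

```text
(array([ 0.5964, -0.0385]), np.float64(-22.6), [[-0.1, -1.0], [0.1, 1.6], [0.8, 1.2], [-0.9, -1.8]])
[ 0.59524711 -0.04126963] [0.00370996 0.00475823 0.14542553]
```

Emit:
carry_out([
  {"dx": 0.004,"dy": 0.005,"dz": 0.04,"wx": 0,"wy": 0,"wz": 0,"gripper": 0.055},
  {"dx": 0.004,"dy": 0.005,"dz": 0.08,"wx": 0,"wy": 0,"wz": 0,"gripper": 0.055},
  {"dx": 0.004,"dy": 0.005,"dz": 0.11,"wx": 0,"wy": 0,"wz": 0,"gripper": 0.055},
  {"dx": 0.004,"dy": 0.005,"dz": 0.13,"wx": 0,"wy": 0,"wz": 0,"gripper": 0.055},
  {"dx": 0.004,"dy": 0.005,"dz": 0.14,"wx": 0,"wy": 0,"wz": 0,"gripper": 0.055},
  {"dx": 0.004,"dy": 0.005,"dz": 0.144,"wx": 0,"wy": 0,"wz": 0,"gripper": 0.055},
  {"dx": 0.004,"dy": 0.005,"dz": 0.144,"wx": 0,"wy": 0,"wz": 0,"gripper": 0.055},
])

```text
time: 6.78
tcp_pos: [0.5951, -0.0409, 0.0046]
orientation: [-180.0, 0.0, 67.2]
force: [-0.5, -0.4, 0.2]
width: 0.055
gripper_force: 0.0
```

Emit:
carry_out([
  {"dx": 0,"dy": 0,"dz": 0,"wx": 0,"wy": 0,"wz": 0,"gripper": 0.01},
  {"dx": 0,"dy": 0,"dz": 0,"wx": 0,"wy": 0,"wz": 0,"gripper": 0.01},
  {"dx": 0,"dy": 0,"dz": 0,"wx": 0,"wy": 0,"wz": 0,"gripper": 0.01},
  {"dx": 0,"dy": 0,"dz": 0,"wx": 0,"wy": 0,"wz": 0,"gripper": 0.01},
  {"dx": 0,"dy": 0,"dz": 0,"wx": 0,"wy": 0,"wz": 0,"gripper": 0.01},
  {"dx": 0,"dy": 0,"dz": 0,"wx": 0,"wy": 0,"wz": 0,"gripper": 0.01},
  {"dx": 0,"dy": 0,"dz": 0,"wx": 0,"wy": 0,"wz": 0,"gripper": 0.01},
], newtons=20)

```text
time: 7.37
tcp_pos: [0.5955, -0.041, 0.0054]
orientation: [180.0, -0.0, 67.2]
force: [0.8, 0.5, 3.4]
width: 0.0238
gripper_force: 20.0
```

Emit:
carry_out([
  {"dx": 0,"dy": 0,"dz": -0.02,"wx": 0,"wy": 0,"wz": 0,"gripper": 0.01},
  {"dx": 0,"dy": 0,"dz": -0.06,"wx": 0,"wy": 0,"wz": 0,"gripper": 0.01},
  {"dx": 0,"dy": 0,"dz": -0.1,"wx": 0,"wy": 0,"wz": 0,"gripper": 0.01},
  {"dx": 0.015,"dy": -0.025,"dz": -0.13,"wx": 0,"wy": 0,"wz": -3,"gripper": 0.01},
  {"dx": 0.035,"dy": -0.056,"dz": -0.135,"wx": 0,"wy": 0,"wz": -6,"gripper": 0.01},
  {"dx": 0.055,"dy": -0.088,"dz": -0.135,"wx": 0,"wy": 0,"wz": -9,"gripper": 0.01},
  {"dx": 0.075,"dy": -0.12,"dz": -0.135,"wx": 0,"wy": 0,"wz": -10.6,"gripper": 0.01},
  {"dx": 0.09,"dy": -0.144,"dz": -0.135,"wx": 0,"wy": 0,"wz": -10.6,"gripper": 0.01},
])

```text
time: 8.03
tcp_pos: [0.4953, 0.0994, 0.1396]
orientation: [-180.0, -0.0, 77.9]
force: [0.2, 0.2, 0.5]
width: 0.0236
gripper_force: 20.0
```

Emit:
carry_out([
  {"dx": 0.027,"dy": -0.029,"dz": 0,"wx": 0,"wy": 0,"wz": 0,"gripper": 0.01},
  {"dx": 0.054,"dy": -0.058,"dz": 0,"wx": 0,"wy": 0,"wz": 0,"gripper": 0.01},
  {"dx": 0.082,"dy": -0.087,"dz": 0,"wx": 0,"wy": 0,"wz": 0,"gripper": 0.01},
  {"dx": 0.082,"dy": -0.087,"dz": 0,"wx": 0,"wy": 0,"wz": 0,"gripper": 0.01},
  {"dx": 0.082,"dy": -0.087,"dz": 0,"wx": 0,"wy": 0,"wz": 0,"gripper": 0.01},
])

```text
time: 8.45
tcp_pos: [0.4281, 0.1975, 0.1395]
orientation: [180.0, 0.0, 78.1]
force: [-0.8, -0.5, 0.9]
width: 0.0237
gripper_force: 20.0
```

Run:
```python
from bench import optics
import cv2
f=optics.grab_frame("wrist");g=optics.grab_frame("top")
cv2.imwrite("pics/w3.png",cv2.hconcat([cv2.resize(f["image"],(400,300)),cv2.resize(g["image"][180:380,140:406],(399,300))])[:,:,::-1])
```

```text
(no output)
```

View pics/w3.png

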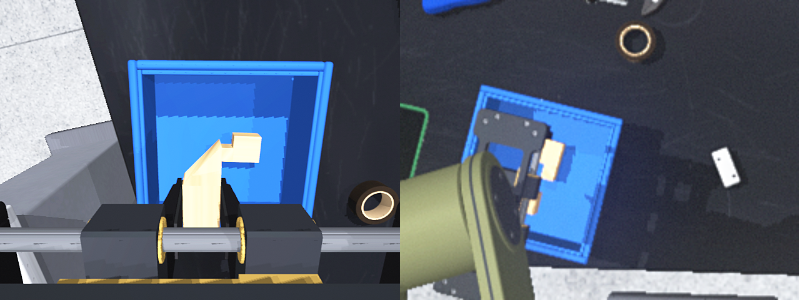

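The notched piece lies in the bin, at (245,148) in the left view. The mitred piece is held over the free side, and the bin hasn't moved. I'll lower and release.

Emit:
carry_out([
  {"dx": 0,"dy": 0,"dz": 0.03,"wx": 0,"wy": 0,"wz": 0,"gripper": 0.01},
  {"dx": 0,"dy": 0,"dz": 0.06,"wx": 0,"wy": 0,"wz": 0,"gripper": 0.01},
  {"dx": 0,"dy": 0,"dz": 0.09,"wx": 0,"wy": 0,"wz": 0,"gripper": 0.01},
  {"dx": 0,"dy": 0,"dz": 0.105,"wx": 0,"wy": 0,"wz": 0,"gripper": 0.01},
  {"dx": 0,"dy": 0,"dz": 0.105,"wx": 0,"wy": 0,"wz": 0,"gripper": 0.01},
  {"dx": 0,"dy": 0,"dz": 0.105,"wx": 0,"wy": 0,"wz": 0,"gripper": 0.042},
  {"dx": 0,"dy": 0,"dz": 0.105,"wx": 0,"wy": 0,"wz": 0,"gripper": 0.042},
  {"dx": 0,"dy": 0,"dz": 0.105,"wx": 0,"wy": 0,"wz": 0,"gripper": 0.042},
])

```text
time: 9.22
tcp_pos: [0.4313, 0.1963, 0.0367]
orientation: [179.8, -0.1, 77.8]
force: [-0.1, 0.5, -0.4]
width: 0.0382
gripper_force: 0.0
```

Emit:
carry_out([
  {"dx": 0,"dy": 0,"dz": 0,"wx": 0,"wy": 0,"wz": 0,"gripper": 0.042},
  {"dx": 0,"dy": 0,"dz": -0.03,"wx": 0,"wy": 0,"wz": 0,"gripper": 0.042},
  {"dx": 0,"dy": 0,"dz": -0.07,"wx": 0,"wy": 0,"wz": 0,"gripper": 0.042},
  {"dx": 0,"dy": 0,"dz": -0.11,"wx": 0,"wy": 0,"wz": 0,"gripper": 0.042},
  {"dx": 0,"dy": 0,"dz": -0.15,"wx": 0,"wy": 0,"wz": 0,"gripper": 0.042},
  {"dx": -0.04,"dy": 0,"dz": -0.16,"wx": 0,"wy": 0,"wz": 0,"gripper": 0.042},
  {"dx": -0.08,"dy": 0,"dz": -0.16,"wx": 0,"wy": 0,"wz": 0,"gripper": 0.042},
  {"dx": -0.1,"dy": 0,"dz": -0.16,"wx": 0,"wy": 0,"wz": 0,"gripper": 0.042},
])

```text
time: 9.88
tcp_pos: [0.4088, 0.0966, 0.1979]
orientation: [179.7, -0.0, 77.9]
force: [0.1, 0.5, -0.4]
width: 0.042
gripper_force: 0.0
```

Run:
```python
from bench import optics
import cv2
f=optics.grab_frame("wrist");g=optics.grab_frame("top")
cv2.imwrite("pics/w4.png",cv2.hconcat([cv2.resize(f["image"],(400,300)),cv2.resize(g["image"][150:390,160:480],(400,300))])[:,:,::-1])
```

```text
(no output)
```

View pics/w4.png

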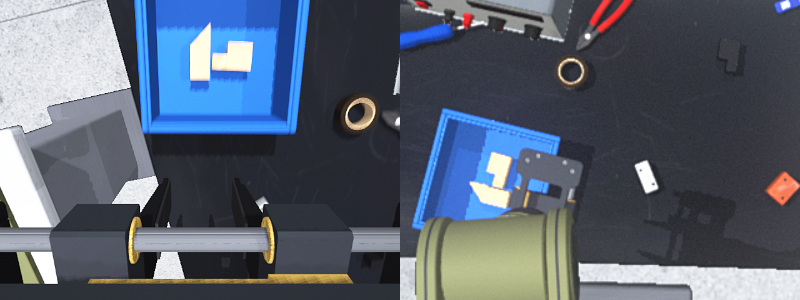

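Both offcuts lie flat in the bin, at (200,52) and (233,57) in the left view. The bin and the steel and orange blocks have not moved, and the gripper is clear. I'll hand it in.

```bash
python3 -c "
from bench import ctrl
print(ctrl.close_job())"
```

```text
the job is handed in; nothing more can be done
None
```

Job handed in at about 10 s of the 48 s limit: both wood offcuts lie flat in the blue bin, and the last picture shows the bin and both good blocks where they started (hand-in returned no verdict).

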